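Seat the kiln controller's service cover and hold it down

TASK

Turn both quarter-turn fasteners on the kiln controller's service cover, each by the shorter way, until their slots line up with the marks engraved on the cover; only then press the cover all the way down onto its frame and keep it pressed there. The cover is sprung and nothing else keeps it down, so finish while still holding it firmly home, and leave the glass, the jar and the tile where they are.

Things in the scene. Friction and masses are not known exactly. Their poses are not given: they have to be found in the camera images.
- controller: Grey steel kiln control box, fixed to the table on its back, 150 (x) by 240 (y) by 60 mm high; origin at the centre of its underside on the table, y along its long side, z up. Its top is a dark steel frame, 60 mm above the table. Above that, centred, stands the sprung service cover, a bare aluminium plate 120 (x) by 200 (y) by 4 mm, its top 72 mm above the table at rest.
- cover (a joint): How far the cover is pressed straight down, in m: 0 at rest (8 mm above the frame), 0.008 fully down on it. Springs: about 4 N start it, about 9 N keep it down; let go, it rises. A cross-pin under each fastener, in line with its wing, enters a slot in the frame only within about 0.2 rad of the marks; otherwise the cover stops after about 2 mm.
- press_pad (a point): Top centre of a flat round black rubber pad, 30 mm across and 3 mm high, in the middle of the cover between the two fasteners, a good place to press with shut fingertips; at rest 75 mm above the table. Its axes are those of the controller.
- fastener_left_grip (a point): On the turning axis of the fastener at the cover's +y end (62 mm from its centre), mid-height of its wing, 86 mm above the table at rest. Wing: upright black bar 34 mm long, 11 thick, 20 high, bright slot line along its top, on a steel disc 34 mm across, 4 mm high (top 10 mm below this point). Turns with the fastener: y along the wing, x across it, z up.
- fastener_right_grip (a point): The same point on the identical fastener at the -y end of the cover (62 mm from the cover's centre along the controller's -y).
- fastener_left (a joint): Turn of the +y fastener in rad, counter-clockwise positive seen from above. At 0 its wing and slot lie along the controller's y, in line with the two short dark marks on the cover at either side of it. Turns from -1.75 to 1.75 and stays where it is left (friction 0.05 N m). Starts between 0.7 and 1.35.
- fastener_right (a joint): The same for the -y fastener: 0 is in line with its marks, counter-clockwise positive. Starts between -1.35 and -0.7.
- water_glass: Bystander: clear water glass, 72 mm across and 75 mm high, standing loose at one end of the controller; origin at the centre of its foot.
- glaze_jar: Bystander: closed jar, 60 mm across and 70 mm high, standing loose at the other end of the controller; origin at the centre of its foot.
- test_tile: Bystander: white ceramic tile, 90 by 90 by 8 mm, lying loose beyond the controller's far side; origin at the centre of its underside.

How it is judged (in metres and radians):
On the way, in this order (a step that is already met when the one before it is completed fails the run):
1. both fasteners are lined up with their marks (within 0.2 rad) while the cover is still up (value of joint fastener_left between -0.2 and 0.2 rad and value of joint fastener_right between -0.2 and 0.2 rad and value of joint cover below 0.005 m), for 0.1 s.
2. the cover is pressed down onto its frame (within 1 mm) (value of joint cover above 0.007 m), for 0.2 s.
At the end, for the whole second after the job is handed in: Both fasteners lie within 0.2 rad of their marks, the cover is down on its frame to within 1 mm, and the fingers are what keeps it there, pressing on it (or on a fastener it carries) with more than 6 N, through the last second (value of joint fastener_left between -0.2 and 0.2 rad and value of joint fastener_right between -0.2 and 0.2 rad and value of joint cover above 0.007 m and contact force between the fingers and cover above 6 N); the arm keeps its last pose, push and grip.
It fails at once if the water glass is moved by more than 30 mm or tipped (distance of water_glass from where it was at the start of the episode above 0.03 m or angle between water_glass's own z axis and vertical above 0.5 rad).
It fails at once if the glaze jar is moved by more than 30 mm or tipped (distance of glaze_jar from where it was at the start of the episode above 0.03 m or angle between glaze_jar's own z axis and vertical above 0.5 rad).
It fails at once if the test tile is moved by more than 30 mm or tipped (distance of test_tile from where it was at the start of the episode above 0.03 m or angle between test_tile's own z axis and vertical above 0.5 rad).
It also fails if it takes over 45 s, if anything falls off the work surface, if the arm or the gripper's body presses on something with over 40 N, if the wrist force passes 120 N, or if a joint passes its speed limit or range.

ROBOT

A 6-joint arm with a two-finger parallel gripper is mounted at the origin on the work surface. World frame = base frame: x ahead of the robot, y to its left, z up, the work surface at z = 0. Lengths are in mm, angles in degrees, forces in N, time in s.
With the tool pointing down it reaches from about 350 to 850 mm from the base axis. Payload 8.1 kg.
Tool frame: the origin (TCP) lies at the very end of the fingers, on their centre line; the grasp point (between the pads) lies 19 mm behind it; z points along the fingers, y is the line along which they close (so a half turn about z gives the same grasp; the last joint's range is limited). The gripper opens to 85 mm and grips with 20 to 120 N. Pads are 22 mm wide; open, the fingers measure 114 mm over their backs; the gripper's body (76 mm by 85 mm) begins 54 mm behind the grasp point. The pads swing forward as they close: fully open they stand 13 mm farther back than shut.
Start: joints at [64.148, 7.471, 85.268, -0, 87.261, -4.893], TCP at [214.597, 560.315, 231.292] pointing down, gripper open.
Joint ranges: [-169.43, 169.43], [-51.17, 129.36], [1.28, 143.12], [-76.62, 256.62], [0, 156.53], [-152.29, 152.29]. Speed limits (degrees/s): [136.94, 136.94, 159.86, 180, 180, 180].

INTERFACE

Orientations are given as [roll, pitch, yaw] about the fixed x, y, z axes, in that order (R = Rz(yaw) Ry(pitch) Rx(roll)).
In Python, from bench import * gives the robot as it stands.
- The arm moves only by the tool play_rows, never from a script. Its argument "increments" is a list of rows, each a list of 3 entries, a list of its own where there are three numbers: the gripper's target within -1 to 1 (fully open at 1, half-way at 0, shut at -1), then the shift along the tool's x, y, z in mm, then the turn about the tool's z in rad. A call has 1 to 12 rows; each row shifts and turns the commanded pose from where the row before left it, along the tool's axes as they then stand; what a row does not reach is not made up. A row lasts 1/12 s, in which the tool goes at most 41.7 mm and 7.16 degrees, less where a joint would pass 70% of its speed; a pose out of reach is approached as far as the arm can. A call is refused whole if a number of a shift passes 41.7 or a number of a turn 0.125, either way. A call with a gripper value outside its range is refused whole. The fingers move at their own pace and stop on an object; "force" is the grip in N (left out, the last holds). Time passes only in rows, so rows that do not move let the fingers close. It gives the time, the measured TCP pose, the force, the opening and the grip force at its end, in the units of the state.
- sense(): the state, without advancing time (a new reading comes with each control period).
- snapshot(name): name is "scene" or "top" or "wrist"; returns a dict with "color" (480x640x3 uint8, red, green, blue), "intrinsics" (3x3 intrinsics, pixels), "world_from_camera" (4x4, takes a point from camera to world coordinates). Camera axes: x right, y down, z forward; pixel columns grow to the right and rows downward; lengths in mm; the calibration is good to about 2 mm. A picture is of the moment at which its call begins. There is no depth.
- hand_in(): hands the job in; it is judged then, once.
Trained networks look in a picture, given as the dict that the camera call returned (one of the last four; its "shot" number tells which), for a name from the list of things; names that differ only in an ending like _2 or _b are one class to them, and where a whole thing is asked for, a point or a joint stands for the part that bears it (a point fixed in the world has none). Each returns a list of dicts, best first, with "p" (0 to 1); they miss things now and then, are a little off and sometimes report something else, mostly with a low value. They report only what shows in the picture. A call takes as long as a camera call.
- find_in(query, picture): "xyz" ([x, y, z] in mm, in the coordinates of the camera as it stood for that picture, good to about 4 mm: the middle of the surface that is visible of it).
- regions_of(query, picture): "mask" (480x640 bool, what is visible of it).
- pinpoint(query, picture): "xyz" ([x, y, z] in mm, in the coordinates of the camera as it stood for that picture, good to about 4 mm: a listed point, or the origin of a listed thing).
The state is a dict: "time": time; "joint_pos": joint angles; "qd": joint speeds; "joint_efforts": joint torques, N m; "tool_pos": TCP position; "tcp_rot": TCP orientation; "ft_force": force on the tool from outside, world axes, zero at the start; "wrist_torque": the same for the moment, N m; "finger_gap": finger opening in mm; "grip_force": force on a finger pad.
Only numpy, scipy, OpenCV 4.12 (cv2) and the standard library are available. Lean on these libraries where they do the work, as an engineer would, in place of code of your own. Each camera call takes 0.05 s, during which the arm holds its last target. There are 200 camera calls.

## Working session

There is one attempt and no reset: what is moved stays moved. The work goes in short steps, Python scripts to look and compute and a tool call to move; the robot and the scene stay as the last step left them, time stands still between calls to the robot, and variables do not carry over. Pictures are saved under pics/ and viewed, at most 10 in all, crops included, and the job is handed in when it is done.

Besides the shell and the picture viewer there is one more tool, called after "Call:" as name(argument=value, ...), one argument or row to a line, values as JSON. play_rows: Moves the arm, as the interface text tells. Its arguments: {"type":"object","properties":{"increments":{"type":"array","items":{"type":"array"}},"force":{"type":"number"}},"required":["increments"]}

```bash
mkdir -p pics; cat > h.py <<'E'
from bench import *
import numpy as np, cv2
def W(s,p):
    T=np.array(s["world_from_camera"]);return (T@np.r_[p,1])[:3]
def save(s,n): cv2.imwrite("pics/"+n,s["color"][:,:,::-1])
def ray(s,u,v,z):
    T=np.array(s["world_from_camera"]);d=T[:3,:3]@np.linalg.inv(s["intrinsics"])@[u,v,1];o=T[:3,3]
    return o+d*(z-o[2])/d[2]
E
python3 - <<'E'
from h import *
s=sense();print(s["tool_pos"],s["tcp_rot"],s["finger_gap"],s["time"])
for n in ["top","scene"]:
    p=snapshot(n);save(p,n+"0.png")
    for q in ["controller","press_pad","fastener_left_grip","fastener_right_grip","water_glass","glaze_jar","test_tile"]:
        print(n,q,[(W(p,r["xyz"]).round(1).tolist(),round(r["p"],2)) for r in pinpoint(q,p)[:2]])
E
```

```text
[214.3531179  559.82004876 230.23670506] [-1.79894272e+02 -7.38549045e-03  1.59043359e+02] 85.17146795754627 0.0
top controller [([505.1, -71.3, 2.8], 0.87)]
top press_pad [([504.9, -73.0, 73.6], 0.95)]
top fastener_left_grip [([512.9, -13.7, 85.7], 0.58)]
top fastener_right_grip [([494.3, -139.0, 86.1], 0.74)]
top water_glass [([552.7, 170.3, -0.5], 0.64)]
top glaze_jar [([444.2, -309.7, 2.3], 0.62)]
top test_tile [([689.6, -44.7, 0.2], 0.81), ([514.4, -13.5, 87.0], 0.6)]
scene controller [([502.5, -79.0, 3.6], 0.65)]
scene press_pad [([508.6, -74.4, 76.1], 0.62)]
scene fastener_left_grip [([511.7, -17.0, 85.9], 0.56)]
scene fastener_right_grip [([496.1, -133.8, 90.4], 0.62)]
scene water_glass [([553.9, 165.5, -1.9], 0.56)]
scene glaze_jar [([501.4, -137.4, 88.7], 0.75), ([449.6, -311.0, 1.5], 0.6)]
scene test_tile [([698.7, -44.5, 5.5], 0.9)]
```

View pics/top0.png

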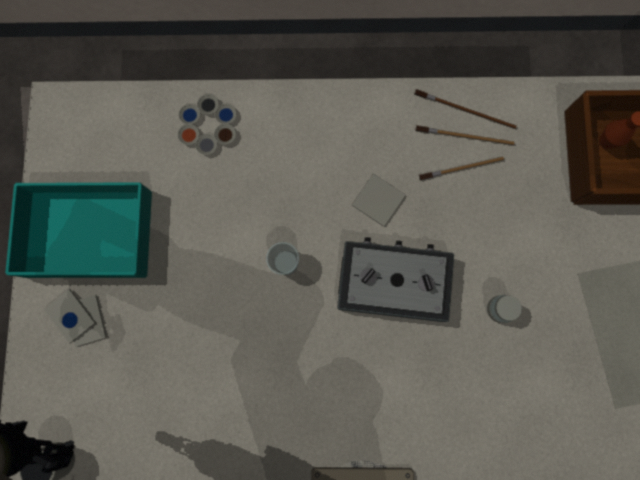

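The top view shows the controller centred near pixel (397,280), with the pad at its centre and wings at (369,276) and (428,283). The glass is at (285,260), the jar at (508,308) and the tile at (380,200). Next I move above the controller.

Call:
play_rows(
  increments=[
    [1,[-12,-12,-2],0],
    [1,[-25,-24.5,-3],0],
    [1,[-25,-24.5,-3],0],
    [1,[-25,-24.5,-3],0],
    [1,[-25,-24.5,-3],0],
    [1,[-25,-24.5,-3],0],
    [1,[-25,-24.5,-3],0],
    [1,[-25,-24.5,-3],0],
    [1,[-25,-24.5,-3],0],
    [1,[-25,-24.5,-3],0],
    [1,[-25,-24.5,-3],0],
    [1,[-25,-24.5,-3],0],
  ],
)

```text
time: 1.8
tool_pos: [382.3, 193.2, 266.8]
tcp_rot: [180.0, 0.0, 159.1]
ft_force: [0.2, 0.9, -0.0]
finger_gap: 85.6
grip_force: 0.0
```

Call:
play_rows(
  increments=[
    [1,[-25,-24.5,-3],0],
    [1,[-25,-24.5,-3],0],
    [1,[-25,-24.5,0],0],
    [1,[-25,-24.5,0],0],
    [1,[-25,-24.5,0],0],
    [1,[-25,-24.5,0],0],
    [1,[-25,-24.5,0],0],
    [1,[-25,-23,0],0],
    [1,[-10,-8,0],0],
    [1,[0,0,0],0.05],
    [1,[0,0,0],0.12],
    [1,[0,0,0],0.12],
  ],
)

```text
time: 2.8
tool_pos: [505.6, -69.6, 272.2]
tcp_rot: [-180.0, -0.0, 142.1]
ft_force: [0.3, -0.8, -0.4]
finger_gap: 85.6
grip_force: 0.0
```

Call:
play_rows(
  increments=[
    [1,[0,0,0],0.12],
    [1,[0,0,0],0.12],
    [1,[0,0,0],0.12],
    [1,[0,0,0],0.12],
    [1,[0,0,0],0.12],
    [1,[0,0,0],0.12],
    [1,[0,0,0],0.12],
    [1,[0,0,0],0.12],
    [1,[0,0,0],0.1],
    [1,[0,0,0],0],
  ],
)

```text
time: 3.63
tool_pos: [505.5, -69.0, 272.4]
tcp_rot: [180.0, -0.0, 81.4]
ft_force: [-1.4, -0.2, -0.8]
finger_gap: 85.6
grip_force: 0.0
```

```bash
python3 - <<'E'
from h import *
s=sense();print(s["tool_pos"],s["tcp_rot"],s["time"],s["joint_pos"])
p=snapshot("wrist");save(p,"w1.png");np.save("w1",p,allow_pickle=True)
print(np.array(p["world_from_camera"]).round(2))
for q in ["press_pad","fastener_left_grip","fastener_right_grip"]:
    print(q,[(W(p,r["xyz"]).round(1).tolist(),round(r["p"],2)) for r in pinpoint(q,p)[:2]])
    m=regions_of(q,p)
    for r in m[:2]: print(round(r["p"],2),[a.mean().round(1) for a in np.nonzero(r["mask"])],r["mask"].sum())
E
```

```text
[505.52762836 -69.03166001 272.39375351] [ 1.79998450e+02 -8.15989152e-03  8.14349289e+01] 3.6333 [-1.35410644e+01 -7.34697638e+00  9.58349297e+01  8.26646449e-03
  9.15112102e+01 -4.97577522e+00]
[[ 9.9000e-01 -1.4000e-01 -4.0000e-02  5.1697e+02]
 [-1.5000e-01 -9.4000e-01 -2.9000e-01  5.7100e+00]
 [-0.0000e+00  3.0000e-01 -9.5000e-01  4.1545e+02]
 [ 0.0000e+00  0.0000e+00  0.0000e+00  1.0000e+00]]
press_pad [([505.0, -76.7, 78.6], 0.85)]
0.63 [np.float64(201.4), np.float64(316.4)] 32245
fastener_left_grip [([515.7, -11.6, 87.1], 0.83)]
0.96 [np.float64(140.5), np.float64(314.0)] 1523
fastener_right_grip [([494.9, -138.0, 90.2], 0.72), ([505.2, -74.1, 3.1], 0.23)]
0.97 [np.float64(282.8), np.float64(317.9)] 1091
```

View pics/w1.png

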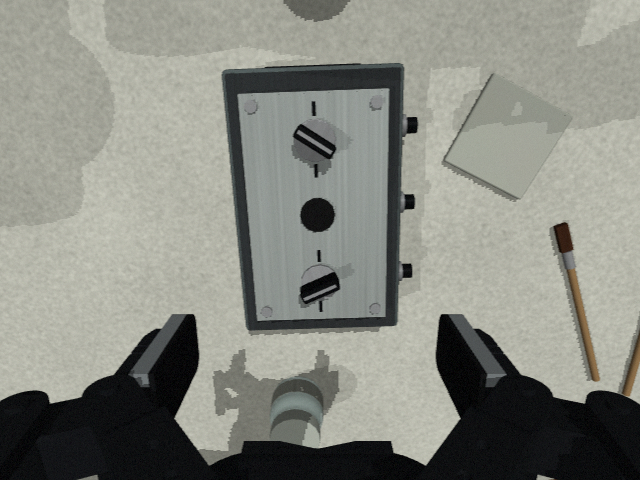

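```bash
python3 - <<'E'
from h import *
p=np.load("w1.npy",allow_pickle=True).item()
g=cv2.cvtColor(p["color"],cv2.COLOR_RGB2GRAY)
c=cv2.resize(g[95:320,280:360],None,fx=5,fy=5,interpolation=cv2.INTER_CUBIC)
cv2.imwrite("pics/c1.png",np.hstack([c[:560],c[565:1125]]))
a=ray(p,313.5,108,72);b=ray(p,321,307,72);print(a,b,np.degrees(np.arctan2(*( (a-b)[[1,0]])))-90)
print("pad",ray(p,317.5,214,75))
# dark wing blobs -> rotated rects at z=96
for n,(r0,r1) in dict(L=(120,162),R=(268,305)).items():
    sub=(g[r0:r1,285:345]<45).astype(np.uint8)
    k,lab,st,ce=cv2.connectedComponentsWithStats(cv2.morphologyEx(sub,cv2.MORPH_CLOSE,np.ones((5,5))))
    i=1+st[1:,4].argmax();y,x=np.nonzero(lab==i);
    box=cv2.minAreaRect(np.c_[x+285,y+r0].astype(np.float32));P=cv2.boxPoints(box);print(n,box,st[i])
E
```

```text
[514.7590539   10.79917505  72.        ] [ 495.17157769 -162.94029837   72.        ] -6.432394144071381
pad [505.15414636 -74.64936344  75.        ]
L ((314.46337890625, 141.26632690429688), (44.1434211730957, 15.263300895690918), 32.2756462097168) [  8   4  43  35 662]
R ((320.6082763671875, 290.61859130859375), (24.774446487426758, 41.223052978515625), 66.03751373291016) [ 15   4  39  33 753]
```

View pics/c1.png

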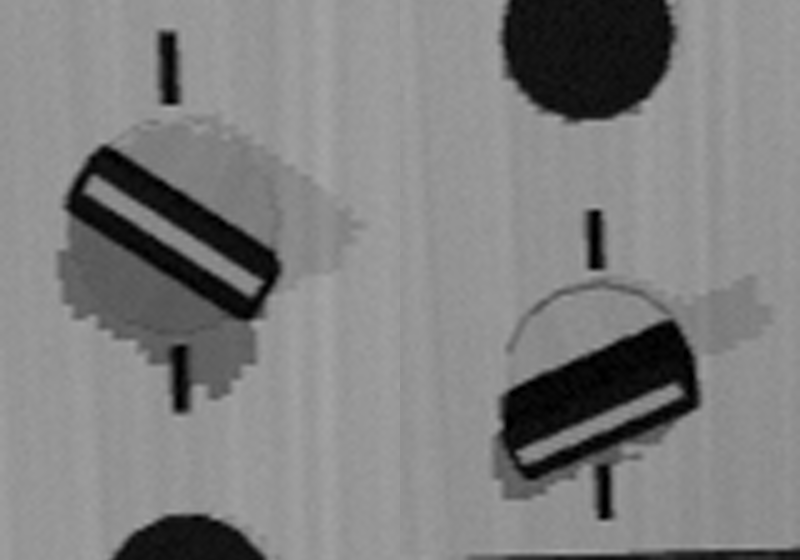

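The crop shows the left slot from (297,131.4) to (332.4,153.4) and the right slot from (303.6,300) to (336.4,285.6). The marks are in line with the pad.

```bash
python3 - <<'E'
from h import *
p=np.load("w1.npy",allow_pickle=True).item()
for n,e in dict(L=[(297,131.4),(332.4,153.4)],R=[(336.4,285.6),(303.6,300)]).items():
    a,b=[ray(p,*q,96) for q in e];d=a-b;print(n,(a+b)/2,np.hypot(*d[:2]),"dir",np.degrees(np.arctan2(d[1],d[0])))
for e in [(313.7,101.5),(313.9,115.5),(315.9,164),(316.1,177),(318.9,250),(319,262),(320.9,301),(321,312)]: print(ray(p,*e,72).round(1))
E
```

```text
L [512.15021191 -14.31692205  96.        ] 31.39201968610601 dir 140.23097401313285
R [ 497.70967389 -137.91108248   96.        ] 30.851882998599436 dir 17.03846187514429
[515.7  15.6  72. ]
[514.2   5.1  72. ]
[510.  -33.1  72. ]
[508.6 -43.8  72. ]
[ 501.4 -107.8   72. ]
[ 499.9 -119.    72. ]
[ 496.  -156.9   72. ]
[ 494.4 -168.    72. ]
```

Call:
play_rows(
  increments=[
    [0,[18,-0.6,10],-0.07],
    [0,[0,0,20],-0.12],
    [0,[0,0,20],-0.12],
    [0,[0,0,20],-0.12],
    [0,[0,0,20],-0.12],
    [0,[0,0,10],-0.12],
    [0,[0,0,10],-0.12],
    [0,[0,0,10],-0.12],
    [0,[0,0,0],-0.116],
    [0,[0,0,0],0],
  ],
)

```text
time: 4.82
tool_pos: [506.9, -51.4, 151.3]
tcp_rot: [-180.0, -0.1, 140.8]
ft_force: [0.4, 0.6, -0.2]
finger_gap: 42.7
grip_force: 0.0
```

```bash
python3 - <<'E'
from h import *
s=sense();t=s["tool_pos"];y=np.radians(s["tcp_rot"][2]);print(t,s["tcp_rot"],s["finger_gap"])
d=np.array([512.1,-14.2])-t[:2];print(d@[np.cos(y),np.sin(y)],d@[np.sin(y),-np.cos(y)])
E
```

```text
[506.9446254  -51.39240592 151.33774285] [-1.79950627e+02 -9.28442961e-02  1.40847010e+02] 42.663906128751805
19.48523365541362 32.096395670064666
```

Call:
play_rows(
  increments=[
    [0,[6.5,10.7,0],0],
    [0,[6.5,10.7,0],0],
    [0,[6.5,10.7,10],0.01],
    [0,[0,0,15],0],
    [0,[0,0,15],0],
    [0,[0,0,0],0],
  ],
)

```text
time: 5.32
tool_pos: [511.3, -12.7, 109.7]
tcp_rot: [-179.9, -0.2, 139.8]
ft_force: [-1.6, -0.2, -0.4]
finger_gap: 42.8
grip_force: 0.0
```

```bash
python3 - <<'E'
from h import *
s=sense();print(s["tool_pos"],s["tcp_rot"],s["finger_gap"])
p=snapshot("wrist");save(p,"w2.png")
E
```

```text
[511.34408773 -12.7357201  109.67913579] [-179.88956773   -0.1998565   139.83489532] 42.82542660409833
```

View pics/w2.png

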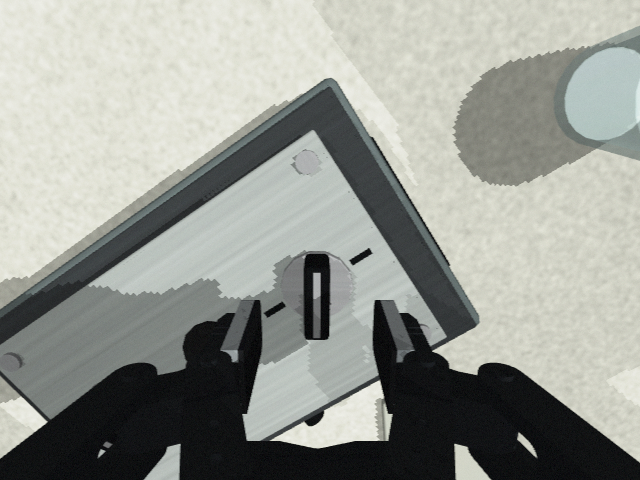

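The wing (column 317) is centred between the fingers (250 and 385) and aligned with them. I descend, grip and turn.

Call:
play_rows(
  increments=[
    [0,[-1.6,-0.6,10],0],
    [0,[0,0,10],0],
    [0,[0,0,7],0],
    [0,[0,0,3],0],
    [-1,[0,0,0],0],
    [-1,[0,0,0],0],
    [-1,[0,0,0],0],
    [-1,[0,0,0],0],
    [-1,[0,0,0],0],
  ],
  force=35,
)

```text
time: 6.12
tool_pos: [514.2, -15.7, 82.7]
tcp_rot: [180.0, 0.0, 139.9]
ft_force: [1.3, 2.4, -0.2]
finger_gap: 9.9
grip_force: 38.5
```

Call:
play_rows(
  increments=[
    [-1,[0,0,0],0.1],
    [-1,[0,0,0],0.1],
    [-1,[0,0,0],0.1],
    [-1,[0,0,0],0.1],
    [-1,[0,0,0],0.1],
    [-1,[0,0,0],0.1],
    [-1,[0,0,0],0.1],
    [-1,[0,0,0],0.1],
    [-1,[0,0,0],0.1],
    [-1,[0,0,0],0.09],
    [-1,[0,0,0],0],
    [-1,[0,0,0],0],
  ],
)

```text
time: 7.12
tool_pos: [511.6, -16.6, 81.7]
tcp_rot: [-179.7, 0.1, 83.1]
ft_force: [-9.3, -3.2, 3.2]
finger_gap: 10.1
grip_force: 39.0
```

Call:
play_rows(
  increments=[
    [0,[0,0,0],0],
    [0,[0,0,0],0],
    [0,[0,0,0],0],
    [0,[0,0,0],0],
    [0,[0,0,-8],0],
    [0,[0,0,-15],0],
    [0,[0,0,-20],0],
    [0,[-20,0,-20],0],
    [0,[-30,0,0],0],
    [0,[-30,0,0],0],
    [0,[-30,0,0],0],
    [0,[-14,0,0],0],
  ],
)

```text
time: 8.12
tool_pos: [499.0, -142.0, 146.5]
tcp_rot: [179.9, 0.1, 83.1]
ft_force: [-0.2, -0.0, -0.4]
finger_gap: 42.8
grip_force: 0.0
```

Call:
play_rows(
  increments=[
    [0,[0,0,0],0.1],
    [0,[0,0,0],0.12],
    [0,[0,0,0],0.12],
    [0,[0,0,0],0.12],
    [0,[0,0,0],0.12],
    [0,[0,0,0],0.12],
    [0,[0,0,0],0.12],
    [0,[0,0,0],0.12],
    [0,[0,0,0],0.12],
    [0,[0,0,0],0.09],
    [0,[0,0,0],0],
  ],
)

```text
time: 9.03
tool_pos: [499.4, -139.0, 146.1]
tcp_rot: [180.0, -0.0, 17.1]
ft_force: [-0.5, -0.7, -0.5]
finger_gap: 42.7
grip_force: 0.0
```

```bash
python3 - <<'E'
from h import *
s=sense();t=s["tool_pos"];y=np.radians(s["tcp_rot"][2]);print(t,s["tcp_rot"],s["finger_gap"])
d=np.array([497.9,-137.8])-t[:2];print(d@[np.cos(y),np.sin(y)],d@[np.sin(y),-np.cos(y)])
p=snapshot("wrist");save(p,"w3.png");np.save("w3",p,allow_pickle=True)
p=snapshot("top");g=p["color"];cv2.imwrite("pics/t3.png",cv2.resize(g[230:330,330:470,::-1],None,fx=5,fy=5,interpolation=2))
E
```

```text
[ 499.3967801  -139.022555    146.06173431] [ 1.79971430e+02 -3.59314683e-02  1.70559426e+01] 42.724000453652074
-1.0723681250367467 -1.6077991208487403
```

View pics/w3.png

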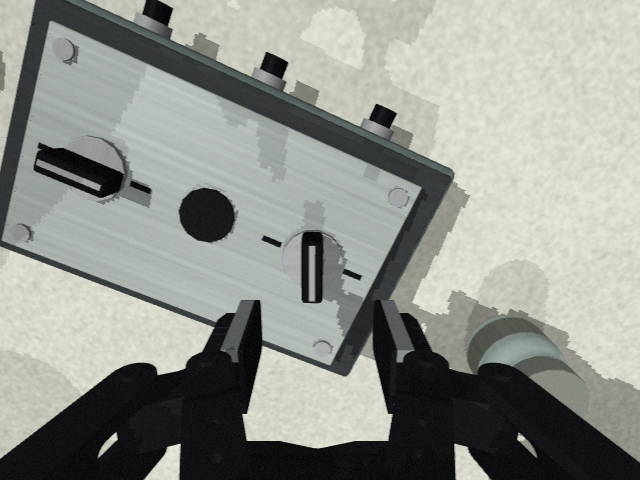

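The right wing (column 312, upright in the image) sits between the fingers. The left slot, (38,160) to (105,190), runs parallel to its marks, (40,146) to (150,190).

Call:
play_rows(
  increments=[
    [0,[-1,-1.5,12],0],
    [0,[0,0,20],0],
    [0,[0,0,20],0],
    [0,[0,0,10],0],
    [0,[0,0,5],0],
    [-1,[0,0,0],0],
    [-1,[0,0,0],0],
    [-1,[0,0,0],0],
    [-1,[0,0,0],0],
    [-1,[0,0,0],0],
  ],
  force=35,
)

```text
time: 9.97
tool_pos: [497.9, -136.9, 79.3]
tcp_rot: [-179.9, -0.0, 17.3]
ft_force: [-3.4, 6.4, 2.6]
finger_gap: 10.1
grip_force: 38.8
```

Call:
play_rows(
  increments=[
    [-1,[0,0,0],-0.1],
    [-1,[0,0,0],-0.12],
    [-1,[0,0,0],-0.12],
    [-1,[0,0,0],-0.12],
    [-1,[0,0,0],-0.12],
    [-1,[0,0,0],-0.12],
    [-1,[0,0,0],-0.12],
    [-1,[0,0,0],-0.12],
    [-1,[0,0,0],-0.12],
    [-1,[0,0,0],-0.1],
    [-1,[0,0,0],0],
    [-1,[0,0,0],0],
  ],
)

```text
time: 10.97
tool_pos: [497.8, -136.7, 79.3]
tcp_rot: [-180.0, -0.1, 83.8]
ft_force: [-3.2, 7.5, 2.4]
finger_gap: 10.0
grip_force: 38.9
```

Call:
play_rows(
  increments=[
    [0,[0,0,0],0],
    [0,[0,0,0],0],
    [0,[0,0,0],0],
    [0,[0,0,0],0],
    [0,[0,0,-8],0],
    [0,[0,0,-15],0],
    [0,[0,0,-20],0],
    [0,[20,0,-20],0],
    [-1,[20,0,0],0],
    [-1,[20,0,0],0],
    [-1,[0,0,0],0],
  ],
)

```text
time: 11.88
tool_pos: [505.0, -75.7, 142.7]
tcp_rot: [179.9, -0.1, 83.8]
ft_force: [-0.5, 0.7, 1.0]
finger_gap: 7.1
grip_force: 0.0
```

```bash
python3 - <<'E'
from h import *
s=sense();t=s["tool_pos"];y=np.radians(s["tcp_rot"][2]);print(t,s["tcp_rot"],s["finger_gap"])
d=np.array([505.1,-75.5])-t[:2];print(d@[np.cos(y),np.sin(y)],d@[np.sin(y),-np.cos(y)])
p=snapshot("wrist");save(p,"w4.png");np.save("w4",p,allow_pickle=True)
E
```

```text
[505.02705362 -75.72709299 142.71051991] [ 1.79896245e+02 -6.06611779e-02  8.38456000e+01] 7.090367012335872
0.2336046068091162 0.048179750773509104
```

View pics/w4.png

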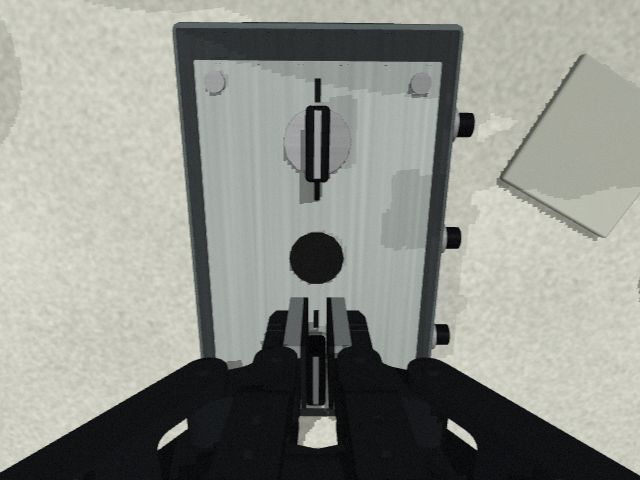

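Both slots line up with their marks: the left one at (317,145) and the right one at (316,380). The pad is at (316,258). Now I shut the fingers and press.

Call:
play_rows(
  increments=[
    [-1,[0,0,0],0],
    [-1,[0,0,15],0],
    [-1,[0,0,15],0],
    [-1,[0,0,15],0],
    [-1,[0,0,12],0],
    [-1,[0,0,6],0],
    [-1,[0,0,2],0],
    [-1,[0,0,2],0],
    [-1,[0,0,2],0],
    [-1,[0,0,0],0],
  ],
)

```text
time: 12.77
tool_pos: [504.7, -78.6, 73.0]
tcp_rot: [179.9, 0.0, 83.8]
ft_force: [-1.9, -0.8, 3.4]
finger_gap: -0.1
grip_force: 1.8
```

Call:
play_rows(
  increments=[
    [-1,[0,0,1.5],0],
    [-1,[0,0,1.5],0],
    [-1,[0,0,1.5],0],
    [-1,[0,0,1.5],0],
    [-1,[0,0,0],0],
    [-1,[0,0,0],0],
  ],
)

```text
time: 13.27
tool_pos: [504.9, -78.6, 67.3]
tcp_rot: [179.9, 0.0, 83.8]
ft_force: [-3.1, -1.3, 7.2]
finger_gap: 0.1
grip_force: 3.5
```

Call:
play_rows(
  increments=[
    [-1,[0,0,1],0],
    [-1,[0,0,1],0],
    [-1,[0,0,0],0],
    [-1,[0,0,0],0],
  ],
)

```text
time: 13.6
tool_pos: [505.0, -78.6, 66.9]
tcp_rot: [179.9, 0.0, 83.8]
ft_force: [-11.1, 0.7, 22.9]
finger_gap: -0.0
grip_force: 11.4
```

Call:
play_rows(
  increments=[
    [-1,[0,0,0.5],0],
    [-1,[0,0,0],0],
    [-1,[0,0,0],0],
    [-1,[0,0,0],0],
    [-1,[0,0,0],0],
    [-1,[0,0,0],0],
  ],
)

```text
time: 14.1
tool_pos: [505.1, -78.6, 66.9]
tcp_rot: [179.9, 0.0, 83.8]
ft_force: [-13.4, 0.4, 27.7]
finger_gap: 0.0
grip_force: 13.6
```

```bash
python3 - <<'E'
from h import *
p=snapshot("wrist");save(p,"w5.png");s=sense();print(s["tool_pos"],s["ft_force"])
E
```

```text
[505.07664869 -78.57179498  66.88894614] [-14.37731099   1.3442702   27.590348  ]
```

View pics/w5.png

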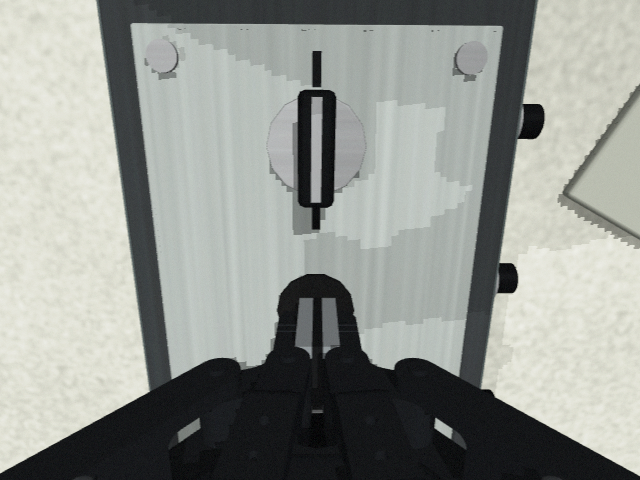

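The left slot at (317,148) is in line with its marks. The shut fingertips are on the pad at (316,320), and the cover is down and held at about 28 N.

```bash
python3 -c "
from bench import *
print(hand_in())"
```

```text
the job is handed in; nothing more can be done
None
```

I turned both fasteners to their marks by the shorter way, then pressed the cover down to its frame and handed the job in while still holding it at about 28 N; `hand_in()` returned no verdict, so I don't know how it was judged.

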